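Restock the carton lane, oldest first

TASK

On the low two-lane shelf, one lane holds a carton of old stock that has been pushed back: bring it forward in its own lane until it stands against the low lip at the end nearest the robot. Only then take the carton of the same shape and size from the bench and set it down (do not drop it) in that lane close behind the old one, less than a finger's width away, both standing upright and straight in the lane. Leave the round tin in the other lane where it is.

Things in the scene. Friction and masses are not known exactly. Their poses are not given: they have to be found in the camera images.
- rack: fixed brown shelf board on the bench, 250 (x) x 200 (y) x 18 mm; origin at the centre of its underside, x along the lanes, away from the robot, turned up to 17 degrees. Two lanes, centred on y = +55 and -55 mm, 60 mm wide between steel strips 4 mm thick, 16 mm high above the board top (z = 18 mm); at the robot's end of each a lip 12 mm high, inner face at x = -115 mm; far end open
- old_box: the old stock: plain brown carton with pale labels, 70 mm long (x) x 46 mm wide (y) x 75 mm tall, about 0.25 kg, standing towards the middle or back of one of the two lanes, long side along the lane; origin at the centre of its underside, z up
- new_box: the new stock: a carton identical to the old one (70 x 46 x 75 mm, same axes and origin), standing on the bench beside the shelf, to its left or right, turned up to 30 degrees. Other cartons on the bench are not wanted: a flat one (95 x 60 x 32 mm) and a 44 mm cube
- tin: round bare metal tin, 54 mm across, 62 mm tall, standing in the other lane, to be left where it is; origin at the centre of its underside
Mind the look-alikes: they are no part of the job. Leave any turquoise or yellow look-alike of the old_box alone.

How it is judged:
By the outcome, as a careful person would: the job done as asked, in the order asked, and still so for the second after the job is handed in, with the robot touching nothing.
It also fails if it takes over 64 s, if anything falls off the work surface, if the arm or the gripper's body presses on something with over 40 N, if the wrist force passes 120 N, or if a joint passes its speed limit or range.

ROBOT

A 6-joint arm with a two-finger parallel gripper is mounted at the origin on the work surface. World frame = base frame: x ahead of the robot, y to its left, z up, the work surface at z = 0. Lengths are in m, angles in rad, forces in N, time in s.
With the tool pointing down it reaches from about 0.35 to 0.925 m from the base axis. Payload 6.4 kg.
Tool frame: the origin (TCP) lies midway between the tips of the shut fingers; the grasp point (between the pads) lies 19 mm behind it (env.grip_point_offset is the distance from the TCP to the grasp point, in m); z points along the fingers, y is the direction in which the jaws open and shut (so a half turn about z gives the same grasp; the last joint's range is limited). The gripper opens to 94 mm and grips with 3 to 60 N. Pads are 16 mm wide; open, the fingers measure 119 mm over their backs; the gripper's body (75 mm by 177 mm) begins 78 mm behind the grasp point.
Start: joints at [-1.343, 0.245, 1.558, -0, 1.339, -0.174], TCP at [0.254, -0.598, 0.17] pointing down, gripper open.
Joint ranges: [-3.13, 3.13], [-1.02, 2.26], [0.13, 2.54], [-0.95, 4.09], [0.21, 2.88], [-2.74, 2.74]. Speed limits (rad/s): [2.57, 2.57, 3.14, 3.14, 3.14, 3.14].

INTERFACE

Orientations are given as a rotation vector (axis times angle).
In Python, from bench import env, cams, search_frame, masks_of gives the robot as it stands.
- The arm moves only by the shell command python3 -m pendant 'ROWS' [FORCE]. ROWS is JSON, a list of rows, each a list of 3 entries, a list of its own where there are three numbers: the closure, from -1 (fully open) to 1 (shut), then the shift along the tool's x, y, z normalised to -1 to 1, where 1 is 30 mm, then the turn about the tool's z normalised to -1 to 1, where 1 is pi rad. In form: [[jaw, [x, y, z], roll], ...]. A call has 1 to 20 rows; each row shifts and turns the commanded pose from where the row before left it, along the tool's axes as they then stand; what a row does not reach is not made up. A row lasts 1/12 s, in which the tool goes at most 41.7 mm and 7.16 degrees, less where a joint would pass 70% of its speed; a pose out of reach is approached as far as the arm can. A call with a number of a shift or a turn outside -1 to 1 is refused whole. A call with a gripper value outside its range is refused whole. The fingers move at their own pace and stop on an object; FORCE is the grip in N (left out, the last holds). Time passes only in rows, so rows that do not move let the fingers close. It gives the time, the measured TCP pose, the force and the opening at its end, in the units of the state.
- env.read_state(): the state, without advancing time (a new reading comes with each control period).
- cams.camera(name): name is "side" or "top" or "wrist"; returns (picture, depth): 420x560x3 uint8, red, green, blue; 420x560 float32, m along the optical axis (not along the pixel's ray), 0 where there is no reading.
- cams.calibration(name): a dict with "fx", "fy", "cx", "cy" (pixels), "eye" and "orientation" of the camera in the world. Camera axes: x right, y up, looking along -z (the intrinsics and any distortion apply to the point x, -y, -z); pixel columns grow to the right and rows downward; lengths in m; the calibration is good to about 2 mm. The wrist camera is an equidistant fisheye: a pixel r from the principal point sees the ray r / f radians off the axis. A picture is of the moment at which its call begins: read the wrist's pose just before it. calibration takes no time and is no camera call; for the wrist camera it gives the pose at the moment of the call.
- env.hand_in(): hands the job in, once; it reports no verdict.
Trained networks look in the newest picture that a camera, given by its name, has taken for a name from the list of things; names that differ only in an ending like _2 or _b are one class to them, and where a whole thing is asked for, a point or a joint stands for the part that bears it (a point fixed in the world has none). Each returns a list of dicts, best first, with "score" (0 to 1); they miss things now and then, are a little off and sometimes report something else, mostly with a low value. They report only what shows in the picture. A call takes as long as a camera call. They do not tell look-alikes from the thing itself.
- search_frame(label, camera): "xyz" ([x, y, z] in m, in world coordinates, good to about 4 mm: the middle of the surface that is visible of it).
- masks_of(label, camera): "mask" (420x560 bool, what is visible of it).
The state is a dict: "t": time; "joint_pos": joint angles; "joint_vel": joint speeds; "joint_torque": joint torques, N m; "tool_pos": TCP position; "orientation": TCP orientation; "contact_force": force on the tool from outside, world axes, zero at the start; "torque": the same for the moment, N m; "finger_gap": finger opening in m.
Only numpy, scipy, OpenCV 4.12 (cv2) and the standard library are available. Lean on these libraries where they do the work, as an engineer would, in place of code of your own. Each camera call takes 0.05 s, during which the arm holds its last target. There are 200 camera calls.

## Working session

There is one attempt and no reset: what is moved stays moved. The work goes in short steps, Python scripts to look and compute and a shell command to move; the robot and the scene stay as the last step left them, time stands still between calls to the robot, and variables do not carry over. Pictures are saved under pics/ and viewed, about 8 in all and at most 12, crops included, and the job is handed in when it is done.

```bash
ls; mkdir -p pics; python3 - <<'E'
from bench import env,cams,search_frame,masks_of
import cv2,numpy as np
for c in ("top","side"):
    p,d=cams.camera(c); cv2.imwrite(f"pics/{c}0.png",p[:,:,::-1])
    k=cams.calibration(c); print(c,k)
    for n in ("rack","old_box","new_box","tin"):
        for r in search_frame(n,c): print(n,np.round(r["xyz"],3),round(r["score"],2))
print(env.read_state())
E
```

```text
pics
top {'fx': 459.43271459561527, 'fy': 459.43271459561527, 'cx': 280.47866950712296, 'cy': 210.44885756884045, 'eye': array([ 0.49118905, -0.00495632,  1.26989639]), 'orientation': array([ 0.09526869, -0.06579679, -1.56081038])}
rack [ 0.564 -0.023  0.018] 0.88
old_box [ 0.76  -0.265  0.076] 0.96
old_box [ 0.505 -0.22   0.077] 0.81
old_box [ 0.636 -0.081  0.091] 0.73
old_box [0.673 0.158 0.073] 0.71
old_box [ 0.625 -0.228  0.076] 0.6
new_box [0.61  0.299 0.072] 0.55
tin [0.622 0.026 0.081] 0.73
side {'fx': 412.7272982561586, 'fy': 412.7272982561586, 'cx': 271.28249096571733, 'cy': 201.7606913585214, 'eye': array([ 0.35292777, -0.65183048,  0.59144601]), 'orientation': array([ 0.92295081, -0.19030623, -0.32371264])}
rack [ 0.543 -0.054  0.02 ] 0.69
old_box [0.674 0.136 0.058] 0.96
old_box [ 0.499 -0.244  0.062] 0.79
old_box [ 0.747 -0.282  0.064] 0.73
old_box [ 0.614 -0.24   0.067] 0.59
new_box [0.61  0.29  0.049] 0.85
tin [0.618 0.009 0.065] 0.94
{'t': 0.5, 'joint_pos': array([-1.34311028e+00,  2.45134558e-01,  1.55783604e+00, -1.70535022e-05,
        1.33871611e+00, -1.74094229e-01]), 'joint_vel': array([-0.00146148, -0.00117649, -0.00124381, -0.00065488, -0.00053057,
       -0.0008861 ]), 'joint_torque': array([-6.99653992e-04, -4.15437591e+01, -3.14556527e+01,  6.84037758e-02,
        2.94467225e-02, -3.38213579e-05]), 'tool_pos': array([ 0.25418742, -0.59821935,  0.17031373]), 'orientation': array([-3.07832025e+00, -6.26865935e-01,  3.00172183e-05]), 'contact_force': array([-0.13621425, -0.64064969,  0.01667377]), 'torque': array([ 0.05638454, -0.02953747, -0.00746753]), 'finger_gap': 0.09429499228926846}
```

View pics/top0.png

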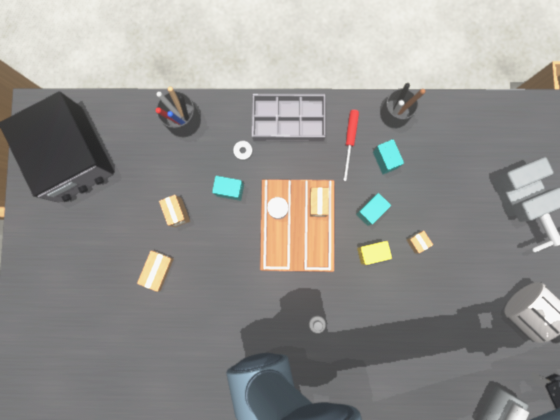

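View pics/side0.png

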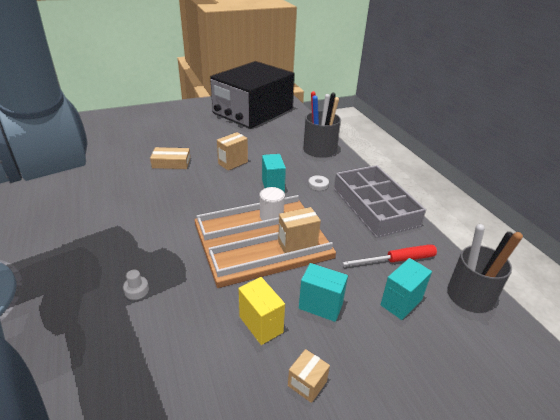

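The top picture shows the rack at about px (297,225). The candidates for the old carton are:
- Brown carton at (320,201), standing in the right lane. This is old_box.
- Turquoise ones at (228,187), (375,209) and (390,155), and a yellow one at (376,252). These are look-alikes.

For new_box, the upright brown carton at (173,210) fits. The one at (155,271) is flat and the one at (421,241) is the cube. The tin is at (277,208) in the left lane. I'll measure these and confirm with a crop.

```bash
cat > h.py <<'E'
from bench import env,cams,search_frame,masks_of
import cv2,numpy as np
from scipy.spatial.transform import Rotation as R
def cloud(cam):
    k=cams.calibration(cam); p,d=cams.camera(cam)
    v,u=np.mgrid[0:420,0:560]; x=(u-k["cx"])/k["fx"]; y=(v-k["cy"])/k["fy"]
    if cam=="wrist":
        r=np.hypot(x,y)+1e-9; s=np.tan(np.minimum(r,1.5))/r; x=x*s;y=y*s
    P=np.stack([x*d,-y*d,-d],-1)@R.from_rotvec(k["orientation"]).as_matrix().T+k["eye"]
    P[d<=0]=np.nan
    return p,P
def rect(Q):
    (c,s,a)=cv2.minAreaRect((Q[:,:2]*1000).astype(np.float32))
    if s[0]<s[1]: s=s[::-1]; a+=90
    a=(a+90)%180-90
    return np.round(c,1),np.round(s,1),round(a,1)
def tops(P,c,h,rad=.06,tol=.012):
    m=(np.hypot(P[...,0]-c[0],P[...,1]-c[1])<rad)&(abs(P[...,2]-h)<tol)
    return P[m],m
E
python3 - <<'E'
from h import *
p,P=cloud("top")
for n,c,h in (("old",(.636,-.081),.093),("new",(.61,.299),.075),("tin",(.622,.026),.08)):
    Q,m=tops(P,c,h); print(n,len(Q),rect(Q),np.median(Q[:,2]))
for r in masks_of("rack","top")[:1]:
    Q=P[r["mask"]]; print("rack",rect(Q[Q[:,2]<.03]),np.nanmedian(Q[:,2]))
    S=Q[(Q[:,2]>.028)&(Q[:,2]<.04)]; print("strips",len(S),rect(S))
a=cv2.resize(p[160:290,120:450,::-1],None,fx=2.4,fy=2.4,interpolation=cv2.INTER_CUBIC)
cv2.imwrite("pics/crop1.png",a)
E
```

```text
old 485 (array([638.2, -82.7]), array([68.6, 44.2]), 0.2) 0.0921900228741781
new 485 (array([613.9, 305.5]), array([70.8, 47.6]), 21.5) 0.07369460880439793
tin 332 (array([623.1,  26. ]), array([53.3, 49.7]), 0.5) 0.07878776890312911
rack (array([581.6, -25. ]), array([249.8, 199.8]), -0.2) 0.01732740082967066
strips 634 (array([581.7, -26.5]), array([239.4, 177.9]), -0.3)
```

View pics/crop1.png

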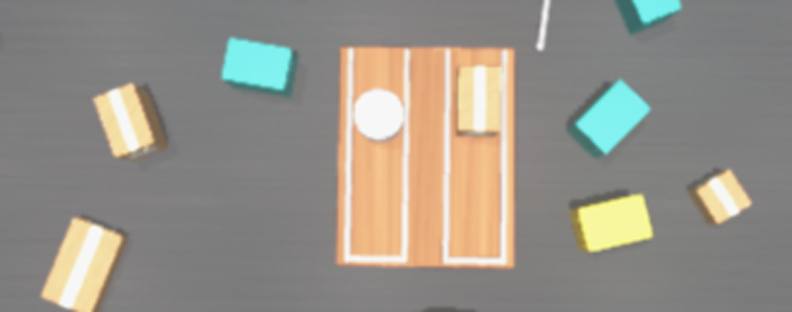

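The crop confirms both brown cartons: old_box in the right lane at crop px (480,100), and new_box upright at (128,120). Next I turn the tool to yaw 0 and move towards the old box.

```bash
python3 -m pendant '[[-1,[0,0,0],0.032],[-1,[0,0,0],0.032],[-1,[0,0,0],0.032],[-1,[0,0,0],0.032],[-1,[0.5,-0.7,0],0],[-1,[0.5,-0.7,0],0],[-1,[0.5,-0.7,0],0],[-1,[0.5,-0.7,0],0],[-1,[0.5,-0.7,0],0],[-1,[0.5,-0.7,0],0],[-1,[0.5,-0.7,0],0],[-1,[0.5,-0.7,0],0],[-1,[0.5,-0.7,0],0],[-1,[0.5,-0.7,0],0],[-1,[0.5,-0.7,0],0],[-1,[0.5,-0.7,0],0],[-1,[0.5,-0.7,0],0],[-1,[0.5,-0.7,0],0],[-1,[0.5,-0.7,0],0],[-1,[0.5,-0.7,0],0]]' 15
```

```text
t: 2.27
tool_pos: [0.495, -0.2612, 0.1706]
orientation: [3.141, -0.001, 0.001]
contact_force: [0.1, -0.3, 0.7]
finger_gap: 0.0939
```

```bash
python3 -m pendant '[[-1,[0.5,-0.66,0],0],[-1,[0.5,-0.66,0],0],[-1,[0.5,-0.66,0],0],[-1,[0.5,-0.66,0],0],[-1,[0.5,-0.66,0],0],[-1,[0.5,-0.66,0],0],[-1,[0.5,-0.66,0],0],[-1,[0.5,-0.66,0],0],[-1,[0.5,-0.66,0],0],[-1,[0,0,0],0]]'
python3 - <<'E'
from h import *
print(env.read_state()["tool_pos"],cams.calibration("wrist"))
p,P=cloud("wrist"); cv2.imwrite("pics/w1.png",p[:,:,::-1])
for n,c,h in (("old",(.638,-.081),.093),("tin",(.622,.026),.08)):
    Q,m=tops(P,c,h); 
    if len(Q): print(n,len(Q),rect(Q),np.median(Q[:,2]))
m=(abs(P[...,0]-.58)<.14)&(abs(P[...,1]+.025)<.12)&(abs(P[...,2]-.034)<.006)
S=P[m]; print(len(S)); np.save("S.npy",S)
for x in np.arange(.46,.71,.04):
    T=S[abs(S[:,0]-x)<.01]; h,e=np.histogram(T[:,1],bins=np.arange(-.13,.08,.003)); print(round(x,2),[(round(e[i]+.0015,3),h[i]) for i in range(len(h)) if h[i]>20])
E
```

```text
t: 3.1
tool_pos: [0.631, -0.0811, 0.1704]
orientation: [-3.141, -0.005, -0.001]
contact_force: [-0.3, -0.6, 0.6]
finger_gap: 0.0941
[ 0.63103991 -0.08106745  0.17039513] {'fx': 325.19226210127806, 'fy': 325.19226210127806, 'cx': 282.27281583843325, 'cy': 208.1225980577527, 'eye': array([ 0.71184163, -0.08193467,  0.38462036]), 'orientation': array([-0.2189638 ,  0.22166279, -1.55600258])}
old 3686 (array([638.8, -82.8]), array([70.8, 46.2]), -0.6) 0.09288703306010196
tin 2061 (array([623.2,  26.2]), array([53.3, 53.1]), -2.7) 0.07968161798029139
3178
0.46 []
0.5 [(np.float64(-0.113), np.int64(28)), (np.float64(-0.11), np.int64(25)), (np.float64(-0.05), np.int64(23)), (np.float64(-0.047), np.int64(25)), (np.float64(-0.002), np.int64(33))]
0.54 [(np.float64(-0.113), np.int64(29)), (np.float64(-0.05), np.int64(29)), (np.float64(-0.005), np.int64(24)), (np.float64(-0.002), np.int64(34)), (np.float64(0.061), np.int64(25))]
0.58 [(np.float64(-0.113), np.int64(42)), (np.float64(-0.05), np.int64(39)), (np.float64(-0.047), np.int64(25)), (np.float64(-0.005), np.int64(32)), (np.float64(-0.002), np.int64(36)), (np.float64(0.061), np.int64(31))]
0.62 [(np.float64(-0.113), np.int64(51)), (np.float64(-0.05), np.int64(47)), (np.float64(-0.005), np.int64(43)), (np.float64(-0.002), np.int64(37)), (np.float64(0.001), np.int64(34))]
0.66 [(np.float64(-0.113), np.int64(54)), (np.float64(-0.05), np.int64(54)), (np.float64(-0.005), np.int64(43)), (np.float64(-0.002), np.int64(36)), (np.float64(0.058), np.int64(40)), (np.float64(0.061), np.int64(42))]
0.7 [(np.float64(-0.113), np.int64(33)), (np.float64(-0.05), np.int64(31)), (np.float64(-0.005), np.int64(28)), (np.float64(-0.002), np.int64(21)), (np.float64(0.058), np.int64(28)), (np.float64(0.061), np.int64(26))]
```

View pics/w1.png

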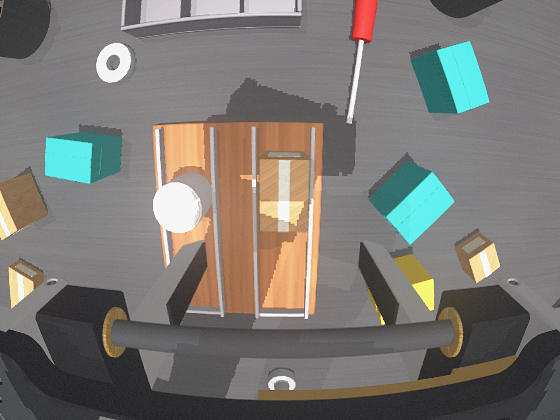

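```bash
python3 -m pendant '[[-1,[0.26,0.02,0.9],0],[-1,[0,0,1],0],[-1,[0,0,1],0],[-1,[0,0,0.9],0],[-1,[0,0,0.1],0],[-1,[0,0,0],0],[1,[0,0,0],0],[1,[0,0,0],0],[1,[0,0,0],0],[1,[0,0,0],0],[1,[0,0,0],0],[1,[0,0,0],0],[1,[0,0,0],0]]' 15
```

```text
t: 4.23
tool_pos: [0.6373, -0.0847, 0.0537]
orientation: [3.142, -0.0, 0.001]
contact_force: [0.2, 0.9, 1.0]
finger_gap: 0.0508
```

```bash
python3 -m pendant '[[1,[0,0,0],0],[1,[0,0,0],0],[1,[0,0,0],0],[1,[0,0,0],0]]'
```

```text
t: 4.57
tool_pos: [0.6373, -0.0845, 0.0535]
orientation: [-3.141, 0.0, -0.0]
contact_force: [0.0, 2.3, 2.7]
finger_gap: 0.0455
```

```bash
python3 -m pendant '[[1,[-0.3,-0.03,0],0],[1,[-0.5,-0.03,0],0],[1,[-0.5,-0.02,0],0],[1,[-0.5,0,0],0],[1,[-0.5,0,0],0],[1,[-0.5,0,0],0],[1,[-0.5,0,0],0],[1,[-0.5,0,0],0],[1,[-0.4,0,0],0],[1,[-0.15,0,0],0],[1,[0,0,0],0],[1,[0,0,0],0]]'
python3 - <<'E'
from h import *
print(env.read_state()["tool_pos"])
p,P=cloud("wrist")
Q,m=tops(P,(.507,-.081),.093,.05); print(len(Q),rect(Q),np.median(Q[:,2]))
m=(abs(P[...,0]-.465)<.02)&(abs(P[...,1]+.081)<.02)&(abs(P[...,2]-.03)<.006);print("lip",rect(P[m]) if m.sum()>9 else 0)
p,P=cloud("top")
Q,m=tops(P,(.507,-.081),.093,.05); print(len(Q),rect(Q) if len(Q)>9 else 0)
E
```

```text
t: 5.57
tool_pos: [0.5064, -0.0824, 0.0535]
orientation: [3.142, -0.001, -0.001]
contact_force: [-2.1, -0.4, 2.8]
finger_gap: 0.0458
[ 0.50641527 -0.08243161  0.05354775]
3857 (array([522.4, -83.3]), array([69.3, 69.2]), -89.7) 0.09859732930849313
lip 0
0 0
```

```bash
for i in 1; do python3 -m pendant '[[1,[-0.05,0,0],0],[1,[-0.05,0,0],0],[1,[0,0,0],0]]'; done; python3 -m pendant '[[1,[-0.04,0,0],0],[1,[0,0,0],0]]';  python3 -m pendant '[[1,[-0.04,0,0],0],[1,[0,0,0],0]]'
```

```text
t: 5.92
tool_pos: [0.504, -0.0824, 0.0532]
orientation: [3.141, -0.001, 0.001]
contact_force: [0.5, -0.1, 0.4]
finger_gap: 0.0453
t: 6.08
tool_pos: [0.5025, -0.0823, 0.0532]
orientation: [3.142, -0.0, 0.0]
contact_force: [1.8, -0.2, -0.7]
finger_gap: 0.0457
t: 6.25
tool_pos: [0.5011, -0.0823, 0.0533]
orientation: [-3.142, 0.001, 0.0]
contact_force: [1.8, 0.1, 0.1]
finger_gap: 0.0459
```

```bash
python3 -m pendant '[[1,[-0.04,0,0],0],[1,[0,0,0],0]]';  python3 -m pendant '[[1,[-0.04,0,0],0],[1,[0,0,0],0]]';  python3 -m pendant '[[1,[-0.04,0,0],0],[1,[0,0,0],0]]'
```

```text
t: 6.42
tool_pos: [0.4998, -0.0823, 0.0533]
orientation: [-3.142, 0.0, 0.0]
contact_force: [0.6, 0.1, -0.4]
finger_gap: 0.0455
t: 6.58
tool_pos: [0.4986, -0.0823, 0.0533]
orientation: [-3.142, 0.001, 0.0]
contact_force: [0.5, -1.2, -0.9]
finger_gap: 0.0458
t: 6.75
tool_pos: [0.4974, -0.0823, 0.0533]
orientation: [-3.142, 0.001, 0.001]
contact_force: [0.7, -0.3, -1.1]
finger_gap: 0.0458
```

```bash
python3 -m pendant '[[1,[-0.05,0,0],0],[1,[0,0,0],0]]';  python3 -m pendant '[[1,[-0.05,0,0],0],[1,[0,0,0],0]]'; python3 - <<'E'
from h import *
p,P=cloud("side"); 
cv2.imwrite("pics/s1.png",cv2.resize(p[150:330,130:370,::-1],None,fx=3,fy=3,interpolation=cv2.INTER_CUBIC))
Q,m=tops(P,(.505,-.081),.093,.05,.006); print(len(Q),rect(Q),Q[:,2].min(),Q[:,2].max())
E
```

```text
t: 6.92
tool_pos: [0.4959, -0.0823, 0.0533]
orientation: [3.142, -0.001, -0.0]
contact_force: [0.8, 0.4, 0.5]
finger_gap: 0.0457
t: 7.08
tool_pos: [0.4944, -0.0823, 0.0533]
orientation: [-3.142, 0.0, 0.0]
contact_force: [0.8, -0.7, -0.3]
finger_gap: 0.0453
221 (array([518.9, -85.7]), array([68.3, 64.3]), -0.4) 0.087046434953014 0.0989541677702101
```

View pics/s1.png

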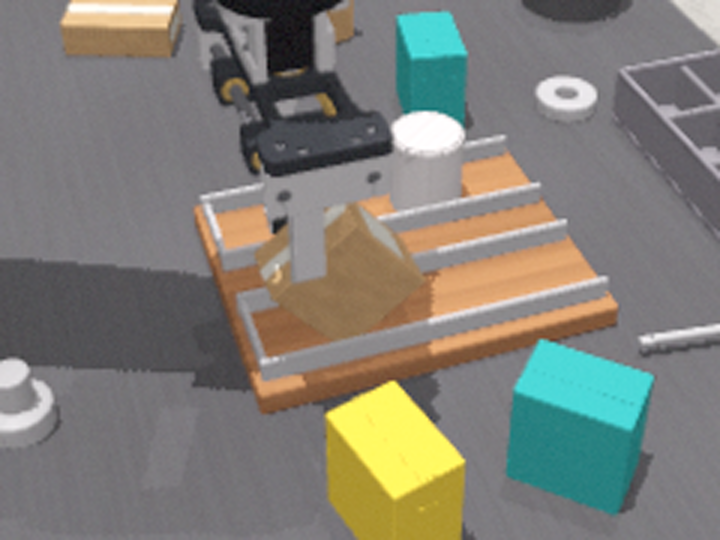

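The side crop shows the carton has pivoted in the pads. It is a diamond with corners at (258,270), (345,340), (425,280) and (345,205), so it leans forward. I'll measure the tilt and right it before going on.

```bash
cat > side.py <<'E'
from h import *
print(env.read_state()["tool_pos"])
p,P=cloud("side")
m=(abs(P[...,0]-.52)<.15)&(abs(P[...,1]+.106)<.006)&(P[...,2]>.036)&(P[...,2]<.125)
hsv=cv2.cvtColor(p,cv2.COLOR_RGB2HSV); m&=(hsv[...,1]>60)&(hsv[...,0]<25)
Q=P[m]; print(len(Q),np.median(Q[:,1]),rect(Q[:,[0,2]]),Q[:,0].min(),Q[:,0].max(),Q[:,2].max())
h=cv2.convexHull((Q[:,[0,2]]*1000).astype(np.float32)); print(np.round(cv2.approxPolyDP(h,4,True)[:,0]))
E
python3 side.py
```

```text
[ 0.49454552 -0.08230552  0.05334977]
992 -0.10524039371817168 (array([523.1,  68.7]), array([76.5, 70.3]), -51.9) 0.4733084961993235 0.5733907735009551 0.11923621981678217
[[573.  61.]
 [528. 119.]
 [473.  77.]
 [510.  36.]
 [540.  36.]]
```

```bash
python3 -m pendant '[[1,[0.16,0,-0.06],0],[1,[0.16,0,-0.045],0],[1,[0.16,0,-0.03],0],[1,[0.16,0,-0.02],0],[1,[0.16,0,-0.01],0],[1,[0.16,0,0],0],[1,[0.16,0,0.01],0],[1,[0.16,0,0.02],0],[1,[0,0,0],0]]' 6; python3 side.py
```

```text
t: 7.93
tool_pos: [0.5349, -0.0826, 0.059]
orientation: [3.141, -0.0, 0.003]
contact_force: [-2.9, 1.1, 5.7]
finger_gap: 0.0458
[ 0.53494594 -0.08259475  0.0590229 ]
937 -0.10546308326428921 (array([530.2,  65.1]), array([72.2, 71.6]), 76.9) 0.4875453884432035 0.5721842930476307 0.10740468098437461
[[572.  90.]
 [506. 107.]
 [488.  40.]
 [558.  37.]]
```

```bash
python3 -m pendant '[[1,[-0.12,0,0.03],0],[1,[-0.12,0,0.04],0],[1,[-0.12,0,0.05],0],[1,[-0.12,0,0.06],0],[1,[0,0,0.02],0],[1,[0,0,0],0]]' 6; python3 side.py
```

```text
t: 8.48
tool_pos: [0.5176, -0.0821, 0.0511]
orientation: [-3.141, 0.001, 0.003]
contact_force: [-4.4, 0.7, 4.7]
finger_gap: 0.046
[ 0.51755786 -0.08212776  0.05112007]
807 -0.10518716534957573 (array([519.5,  65.6]), array([70.2, 59.2]), 0.0) 0.48440849873915326 0.554632022604808 0.0952165149373021
[[554.  36.]
 [554.  92.]
 [484.  93.]
 [486.  37.]]
```

```bash
python3 -m pendant '[[-1,[0,0,0],0],[-1,[0,0,0],0],[-1,[0,0,0],0],[-1,[0,0,0],0],[-1,[0,0,0],0],[-1,[0,0,-0.6],0],[-1,[0,0,-1],0],[-1,[0,0,-1],0],[1,[0.8,0,-0.2],0],[1,[0.8,0,0],0],[1,[0.4,0,0],0],[1,[0,0,0],0],[1,[0,0,0],0],[1,[0,0,0],0],[1,[0,0,0],0],[1,[0,0,0],0]]' 15; python3 side.py
```

```text
t: 9.87
tool_pos: [0.5779, -0.0823, 0.1352]
orientation: [-3.141, 0.001, 0.001]
contact_force: [0.1, -0.1, 0.0]
finger_gap: 0.0441
[ 0.5779368  -0.08226117  0.13517621]
885 -0.10520895896504623 (array([519.4,  65.1]), array([70.9, 57.9]), -0.2) 0.4838840235463652 0.5547413815660164 0.09412797194080647
[[554.  38.]
 [554.  91.]
 [485.  92.]
 [484.  37.]]
```

```bash
python3 -m pendant '[[1,[0,0,0],0],[1,[0,0,0],0],[1,[0,0,0],0],[1,[0,0,0],0],[1,[0,0,0],0],[1,[0,0,0],0],[1,[0,0,1],0],[1,[0,0,1],0],[1,[0,0,0.9],0],[1,[0,0,0.2],0],[1,[0,0,0],0],[1,[-0.3,0,0],0],[1,[-0.15,0,0],0],[1,[-0.1,0,0],0],[1,[-0.1,0,0],0],[1,[-0.1,0,0],0],[1,[-0.1,0,0],0],[1,[-0.1,0,0],0],[1,[0,0,0],0]]' 15; python3 side.py
```

```text
t: 11.5
tool_pos: [0.55, -0.0824, 0.0428]
orientation: [3.141, -0.001, 0.001]
contact_force: [1.3, -0.1, 0.4]
finger_gap: 0.0004
[ 0.550041   -0.08243437  0.04279178]
883 -0.10507439594154477 (array([505.6,  65. ]), array([69.8, 58.1]), -0.3) 0.47056044178657624 0.5406055711552766 0.09408175975846622
[[541.  91.]
 [472.  91.]
 [471.  36.]
 [540.  38.]]
```

```bash
python3 -m pendant '[[1,[-0.05,0,0],0],[1,[-0.05,0,0],0],[1,[0,0,0],0]]'; for i in 1; do python3 -m pendant '[[1,[-0.03,0,0],0],[1,[0,0,0],0]]'; python3 -m pendant '[[1,[-0.03,0,0],0],[1,[0,0,0],0]]'; python3 -m pendant '[[1,[-0.03,0,0],0],[1,[0,0,0],0]]'; done; python3 side.py
```

```text
t: 11.8
tool_pos: [0.5471, -0.0824, 0.0424]
orientation: [3.142, -0.0, -0.0]
contact_force: [1.8, -0.4, 0.7]
finger_gap: 0.0007
t: 11.97
tool_pos: [0.5464, -0.0824, 0.0424]
orientation: [3.141, -0.001, 0.001]
contact_force: [2.8, -0.6, 0.7]
finger_gap: 0.0003
t: 12.13
tool_pos: [0.546, -0.0826, 0.0428]
orientation: [3.141, -0.001, 0.002]
contact_force: [4.6, -1.0, 1.4]
finger_gap: 0.0003
t: 12.3
tool_pos: [0.5457, -0.0827, 0.0432]
orientation: [3.141, -0.001, 0.004]
contact_force: [4.9, -0.9, 1.9]
finger_gap: 0.0004
[ 0.54567643 -0.08267813  0.04316713]
903 -0.10517049649879973 (array([501.1,  65.5]), array([70. , 58.8]), -0.1) 0.46608834352045847 0.5360704774719727 0.09488561837959641
[[535.  92.]
 [467.  91.]
 [467.  37.]
 [536.  38.]]
```

Contact with the lip shows as a force step to about 5 N. The front face is at x≈0.467 and the carton is upright. Now I move to the new carton.

```bash
python3 -m pendant '[[1,[0.27,0,0],0],[-0.9,[0,0,-1],0],[-0.9,[0,0,-1],0],[-0.9,[0,0,-1],0],[-0.9,[0,0,-1],0],[-0.9,[0,0,-0.3],0],[-1,[0.14,-0.92,0],0],[-1,[0.14,-0.92,0],0],[-1,[0.14,-0.92,0],0],[-1,[0.14,-0.92,0],0],[-1,[0.14,-0.92,0],0],[-1,[0.14,-0.92,0],0],[-1,[0.14,-0.92,0],0],[-1,[0.14,-0.92,0],0],[-1,[0.14,-0.92,0],0],[-1,[0.14,-0.92,0],0],[-1,[0.14,-0.92,0],0],[-1,[0.14,-0.92,0],0],[-1,[0.14,-0.92,0],0],[-1,[0.14,-0.92,0],0]]'; python3 -m pendant '[[-1,[0,0,0],-0.03],[-1,[0,0,0],-0.03],[-1,[0,0,0],-0.03],[-1,[0,0,0],-0.03],[-1,[0,0,0],0],[-1,[0,0,0],0]]'
cat > nb.py <<'E'
from h import *
s=env.read_state(); M=R.from_rotvec(s["orientation"]).as_matrix()
print(s["tool_pos"],"yaw",np.degrees(np.arctan2(M[1,0],M[0,0])))
p,P=cloud("wrist"); Q,m=tops(P,(.614,.305),.075,.06,.008)
r=rect(Q);print(len(Q),r,np.median(Q[:,2]))
print("tool-axes mm",M.T@(np.r_[r[0]/1000,.075]-s["tool_pos"])*1000)
p,P=cloud("top"); Q,m=tops(P,(.5017,-.082),.093,.05,.008); print("old",len(Q),rect(Q))
Q,m=tops(P,(.623,.026),.08,.04); print("tin",rect(Q))
E
python3 nb.py
```

```text
t: 14.02
tool_pos: [0.61, 0.305, 0.1687]
orientation: [3.14, -0.0, -0.008]
contact_force: [0.8, -0.1, -0.6]
finger_gap: 0.094
t: 14.52
tool_pos: [0.6104, 0.3037, 0.1694]
orientation: [3.086, 0.584, -0.006]
contact_force: [-0.1, -0.2, 0.5]
finger_gap: 0.0943
[0.61042655 0.3037183  0.16938486] yaw 21.448194887650782
3303 (array([614.8, 305.7]), array([70.4, 46.2]), 21.7) 0.07486561783758372
tool-axes mm [ 5.15168252 -0.23440878 94.36610096]
old 483 (array([501.7, -82.9]), array([66.3, 43.9]), 0.2)
tin (array([623.3,  26. ]), array([53.4, 49.8]), 0.5)
```

```bash
python3 -m pendant '[[-1,[0.17,-0.01,0.94],0],[-1,[0,0,0.94],0],[-1,[0,0,0.94],0],[-1,[0,0,0.94],0],[-1,[0,0,0.94],0],[-1,[0,0,0],0],[1,[0,0,0],0],[1,[0,0,0],0],[1,[0,0,0],0],[1,[0,0,0],0],[1,[0,0,0],0],[1,[0,0,0],0],[1,[0,0,0],0],[1,[0,0,0],0],[1,[0,0,0],0],[1,[0,0,0],0],[1,[0,0,0],0],[1,[0,0,0],0]]' 30; python3 -m pendant '[[1,[0,0,-0.5],0],[1,[0,0,-0.8],0],[1,[0,0,-1],0],[1,[0,0,-1],0],[1,[0,0,-1],0],[1,[0,0,0],0.0302],[1,[0,0,0],0.0302],[1,[0,0,0],0.0302],[1,[0,0,0],0.0302],[1,[0,0,0],0],[1,[0,0,0],0]]'
```

```text
t: 16.12
tool_pos: [0.6163, 0.3064, 0.0308]
orientation: [-3.086, -0.588, -0.001]
contact_force: [-1.0, 1.6, 3.9]
finger_gap: 0.0457
t: 17.03
tool_pos: [0.6157, 0.306, 0.1592]
orientation: [3.141, -0.001, -0.001]
contact_force: [0.1, 0.1, -3.2]
finger_gap: 0.0455
```

```bash
python3 -m pendant '[[1,[-0.086,0.5,0],0],[1,[-0.086,0.92,0],0],[1,[-0.086,0.92,0],0],[1,[-0.086,0.92,0],0],[1,[-0.086,0.92,0],0],[1,[-0.086,0.92,0],0],[1,[-0.086,0.92,0],0],[1,[-0.086,0.92,0],0],[1,[-0.086,0.92,0],0],[1,[-0.086,0.92,0],0],[1,[-0.086,0.92,0],0],[1,[-0.086,0.92,0],0],[1,[-0.086,0.92,0],0],[1,[-0.086,0.92,0],0],[1,[0,0.46,0],0],[1,[0,0,0],0],[1,[0,0,0],0]]'
cat > held.py <<'E'
from h import *
s=env.read_state(); t=s["tool_pos"]; print(t,s["orientation"])
zt=t[2]-.0308+.075
for c in ("wrist","side"):
    p,P=cloud(c); hsv=cv2.cvtColor(p,cv2.COLOR_RGB2HSV); b=(hsv[...,1]>60)&(hsv[...,0]<25)
    m=b&(abs(P[...,0]-t[0])<.07)&(abs(P[...,1]-t[1])<.05)
    k=m&(abs(P[...,2]-zt)<.008); print(c,"top",k.sum(), rect(P[k]) if k.sum()>9 else 0, np.nanmedian(P[k][:,2]) if k.any() else 0)
    if c=="side":
        k=m&(abs(P[...,1]-t[1]+.023)<.006)&(P[...,2]>zt-.085)&(P[...,2]<zt+.01); Q=P[k]; print("side face xz",rect(Q[:,[0,2]]),Q[:,0].min(),Q[:,0].max(),Q[:,2].min(),np.median(Q[:,1]))
    if c=="wrist":
        k=m&(P[...,0]>t[0]+.025)&(P[...,2]<zt-.008)&(P[...,2]>zt-.07); Q=P[k]; print("back face",len(Q),np.median(Q[:,0]) if len(Q) else 0, np.polyfit(Q[:,2],Q[:,0],1) if len(Q)>20 else 0, np.percentile(Q[:,1],[1,99]) if len(Q) else 0)
E
python3 held.py
```

```text
t: 18.45
tool_pos: [0.5788, -0.0814, 0.1594]
orientation: [-3.141, 0.005, 0.0]
contact_force: [-0.4, 1.3, -1.8]
finger_gap: 0.0458
[ 0.57884971 -0.08135129  0.15939319] [-3.14081776e+00  4.79663779e-03  1.99394181e-04]
wrist top 6836 (array([577.6, -78.8]), array([70.4, 54. ]), 0.8) 0.20348134078821545
back face 867 0.6122886720752104 [2.37793552e-05 6.12280492e-01] [-0.10429533 -0.059577  ]
side top 360 (array([577.7, -81.3]), array([70.1, 48.1]), 0.4) 0.20255455256414487
side face xz (array([577.7, 165.9]), array([76.8, 70.6]), -89.6) 0.5424615485824136 0.6130071938792822 0.12745109567122265 -0.10328604522464002
```

```bash
python3 -m pendant '[[1,[-0.05,0,0.6],0],[1,[0,0,0.8],0],[1,[0,0,0.8],0],[1,[0,0,0.6],0],[1,[0,0,0.5],0],[1,[0,0,0.15],0],[1,[0,0,0],0],[1,[0,0,0],0]]'; python3 -m pendant '[[1,[0,0,0.06],0],[1,[0,0,0.05],0],[1,[0,0,0],0],[1,[0,0,0],0]]'; python3 -m pendant '[[1,[0,0,0.04],0],[1,[0,0,0],0],[1,[0,0,0],0]]'; python3 -m pendant '[[1,[0,0,0.03],0],[1,[0,0,0],0],[1,[0,0,0],0]]'; python3 side.py
```

```text
t: 19.22
tool_pos: [0.578, -0.0807, 0.0566]
orientation: [3.141, -0.002, 0.001]
contact_force: [1.1, -0.2, -2.5]
finger_gap: 0.0459
t: 19.55
tool_pos: [0.5777, -0.0814, 0.0531]
orientation: [3.141, -0.004, 0.001]
contact_force: [0.0, -0.3, -3.9]
finger_gap: 0.0453
t: 19.8
tool_pos: [0.5774, -0.0813, 0.0514]
orientation: [-3.142, 0.005, 0.0]
contact_force: [0.3, -0.8, -2.4]
finger_gap: 0.0458
t: 20.05
tool_pos: [0.5773, -0.0813, 0.0504]
orientation: [-3.142, 0.005, 0.0]
contact_force: [0.2, 0.1, -2.3]
finger_gap: 0.0456
[ 0.57732825 -0.08127749  0.0503986 ]
1641 -0.10464339282400903 (array([539.1,  65.9]), array([144.6,  59.6]), 0.0) 0.4668140696300157 0.6114429956810963 0.0956473711925796
[[611.  92.]
 [467.  92.]
 [467.  38.]
 [611.  38.]]
```

```bash
python3 -m pendant '[[1,[0,0,0.03],0],[1,[0,0,0],0],[1,[0,0,0],0]]'; python3 -m pendant '[[1,[0,0,0.03],0],[1,[0,0,0],0],[1,[0,0,0],0]]'; python3 -m pendant '[[1,[0,0,0.02],0],[1,[0,0,0],0],[1,[0,0,0],0]]'
```

```text
t: 20.35
tool_pos: [0.5774, -0.0813, 0.0495]
orientation: [-3.142, 0.005, 0.0]
contact_force: [0.0, -0.7, -2.9]
finger_gap: 0.0454
t: 20.6
tool_pos: [0.5776, -0.0814, 0.0488]
orientation: [3.141, -0.004, 0.001]
contact_force: [0.1, 0.3, -1.9]
finger_gap: 0.046
t: 20.85
tool_pos: [0.5777, -0.0813, 0.0487]
orientation: [3.142, -0.004, 0.001]
contact_force: [-0.9, 0.8, 2.9]
finger_gap: 0.0454
```

Contact: the vertical force went from -2 to +3 N, so the carton is standing on the board. I'll release slowly and retreat.

```bash
python3 -m pendant '[[0,[0,0,0],0],[-0.2,[0,0,0],0],[-0.5,[0,0,0],0],[-0.8,[0,0,0],0],[-1,[0,0,0],0],[-1,[0,0,0],0],[-1,[0,0,0],0],[-1,[0,0,0],0],[-1,[0,0,-0.3],0],[-1,[0,0,-0.6],0],[-1,[0,0,-1],0],[-1,[0,0,-1],0],[-1,[0,0,-1],0],[-1,[0,0,-1],0],[-1,[0.9,0,-0.5],0],[-1,[0.9,0,0],0],[-1,[0.9,0,0],0],[-1,[0,0,0],0],[-1,[0,0,0],0]]' 20
python3 side.py; python3 - <<'E'
from h import *
p,P=cloud("wrist"); cv2.imwrite("pics/w2.png",p[:,:,::-1])
for n,c,h in (("old",(.5017,-.082),.093),("new",(.577,-.082),.093),("tin",(.623,.026),.08)):
    m=(abs(P[...,0]-c[0])<.0375)&(abs(P[...,1]-c[1])<.034)&(abs(P[...,2]-h)<.005); Q=P[m]
    print(n,len(Q),rect(Q) if len(Q)>9 else 0)
E
```

```text
t: 22.43
tool_pos: [0.6587, -0.0815, 0.21]
orientation: [-3.141, 0.004, 0.001]
contact_force: [-0.1, 0.3, 0.1]
finger_gap: 0.0937
[ 0.65874206 -0.08145994  0.21000407]
1686 -0.10454018462105985 (array([539.3,  65.1]), array([144.6,  58.1]), 0.0) 0.4669686437655967 0.6115343335637384 0.09411281837822755
[[612.  90.]
 [469.  93.]
 [467.  37.]
 [611.  38.]]
old 1383 (array([510.7, -82.3]), array([53.4, 46.4]), 0.3)
new 2287 (array([576.2, -81.5]), array([70.9, 46. ]), -0.9)
tin 1499 (array([624. ,  26.3]), array([52.8, 51.9]), -73.2)
```

View pics/w2.png

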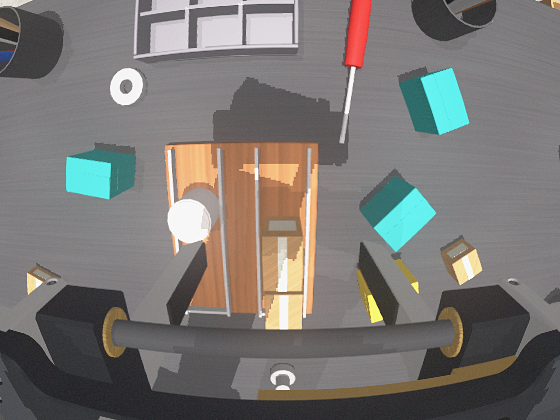

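The wrist view shows both cartons in line in the right lane at px (282,225)–(282,325), with a thin seam between them at row 292. The tin is unmoved at (190,220).

```bash
python3 -c "from bench import env; print(env.hand_in())"
```

```text
the job is handed in; nothing more can be done
None
```

The old carton now stands against the lip in its own lane, the new one stands about 4–5 mm behind it, and the job is handed in at about 22 s of the 64 s allowed.

- **Old carton:** My first try, gripping it and dragging it, went wrong: it pivoted in the pads and leaned about 37° forward. I tipped it back upright in its lane, let go, and pushed it forward from behind with shut fingers. The push force stepped up to about 5 N at the lip. Its front face measures x ≈ 0.467 m, where the lip's inner face should be.
- **New carton:** After that I picked it up from the bench and lowered it until the force showed it was standing on the board. I then released it and withdrew the arm.
- **Last checks:** Both cartons are upright and within about 1° of straight in the lane. The tin is within about 1 mm of where it started. The gripper was clear and touching nothing. The highest contact force I read was under 8 N.
- **Not fully seen:** The gripper hid part of the old carton's top in the last wrist picture. Its final position rests on the side camera, plus a top-camera reading from before the new carton went in.

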